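# Turn the back-to-front book round on the glass-topped shelf

### The arm

A 6-joint arm with a two-finger parallel gripper is mounted at the origin on the work surface. World frame = base frame: x ahead of the robot, y to its left, z up, the work surface at z = 0. Lengths are in m, angles in rad, forces in N, time in s.
With the tool pointing down it reaches from about 0.325 to 0.925 m from the base axis. Payload 3.1 kg.
Tool frame: the origin (TCP) lies midway between the tips of the shut fingers; the grasp point (between the pads) lies env.grip_point_offset behind it (env.grip_point_offset is the distance from the TCP to the grasp point, in m); z points along the fingers, y is the direction in which the jaws open and shut (so a half turn about z gives the same grasp; the last joint's range is limited). The gripper opens to 85 mm and grips with 20 to 120 N. Pads are 22 mm wide; open, the fingers measure 114 mm over their backs; the gripper's body (76 mm by 85 mm) begins 54 mm behind the grasp point. The pads swing forward as they close: fully open they stand 13 mm farther back than shut.
Start: joints at [-1.309, 0.217, 1.613, -0, 1.311, -0.112], TCP at [0.228, -0.582, 0.231] pointing down, gripper open.
Joint ranges: [-2.75, 2.75], [-0.78, 2.1], [0.31, 2.55], [-1.13, 4.27], [0.13, 2.63], [-2.58, 2.58]. Speed limits (rad/s): [2.79, 2.79, 3.14, 3.14, 3.14, 3.14].

### API

Orientations are given as a rotation vector (axis times angle).
In Python, from station import env gives the robot as it stands. The module is installed in compiled form; this text tells all that it offers.
- The arm moves only by the shell command python3 -m jog 'ROWS'. ROWS is JSON, a list of rows, each an object of numbers: "x", "y", "z": the shift along the tool's x, y, z in mm; "rx", "ry", "rz": the turn, a rotation vector about the tool's x, y, z in degrees; "fingers": the opening in per cent of the stroke, from 0 (shut) to 100 (fully open). In form: [{"x": .., "y": .., "z": .., "rx": .., "ry": .., "rz": .., "fingers": ..}, ...]. A call has 1 to 12 rows; each row shifts and turns the commanded pose from where the row before left it, along the tool's axes as they then stand; what a row does not reach is not made up. A row lasts 1/12 s, in which the tool goes at most 41.7 mm and 7.16 degrees, less where a joint would pass 70% of its speed; a pose out of reach is approached as far as the arm can. A call with a gripper value outside its range is refused whole. The fingers move at their own pace and stop on an object; the grip force is fixed at half the most. Time passes only in rows, so rows that do not move let the fingers close. It gives the time, the measured TCP pose, the force and the opening at its end, in the units of the state.
- env.get_obs(): the state, without advancing time (a new reading comes with each control period).
- env.get_image(name): name is "side" or "top"; returns a dict with "img" (400x640x3 uint8, blue, green, red), "fx", "fy", "cx", "cy" (pixels), "rvec" (rotation vector, rad) and "tvec" (3), from world to camera coordinates, as OpenCV has them. Camera axes: x right, y down, z forward; pixel columns grow to the right and rows downward; lengths in m; the calibration is good to about 2 mm. A picture is of the moment at which its call begins. There is no depth.
- env.job_done(): hands the job in, once; it reports no verdict.
The state is a dict: "time_s": time; "joints": joint angles; "joint_vel": joint speeds; "joint_efforts": joint torques, N m; "position": TCP position; "ee_rot": TCP orientation; "contact_force": force on the tool from outside, world axes, zero at the start; "wrist_torque": the same for the moment, N m; "grip_width": finger opening in m.
Only numpy, scipy, OpenCV 4.12 (cv2) and the standard library are available. Lean on these libraries where they do the work, as an engineer would, in place of code of your own. Each camera call takes 0.05 s, during which the arm holds its last target. There are 200 camera calls.

### The job

On the small glass-topped shelf, the orange book has been shoved back the wrong way round, page edges outward and sticking out of the row. Draw it out, turn it round and slide it back upright into its own gap with its spine outward, flush with the front edge of the shelf, and let go of it. Leave the other books, the ornaments and the remote control where they are.

Things in the scene. Friction and masses are not known exactly. Their poses are not given: they have to be found in the camera images.
- shelf: Fixed open-fronted, open-backed book shelf on the console, 160 deep x 260 wide x 190 mm high, turned up to 0.3 rad. Origin: centre of its underside on the console; +x runs from its front (robot's side, local x = -80 mm) to its back (+80), y along its width. Wooden base board 20 mm thick; stone end walls, inner faces at y = +-100 mm; clear glass top over it all. No stop at the back.
- shelf_front (a point): Middle of the base board's front upper edge (shelf-local x = -80, y = 0, z = 20 mm). Books stand on this board in a row, 20 mm above the console, each in its own 39 mm place (centres at shelf-local y = -78, -39, 0, 39, 78 mm). The upright plane through this edge is the front: the row's spines are flush with it.
- book: Orange stiff hardback, loose: 120 deep x 36 thick x 150 mm tall, 0.28 to 0.52 kg. Origin: centre of its underside; -x to its spine, +x to its page edges, z up. It starts upright in its own gap (the only one), page edges outward, that end sticking out 46 to 58 mm past the shelf's front; about 3 mm play to each side, glass 12 mm above it.
- book_spine (a point): Centre of the book's spine face: 60 mm from its origin along local -x, 75 mm up. Orange with cream bands.
- book_fore_edge (a point): Centre of the book's page-edge face, on the far side from the spine: 60 mm from its origin along local +x, 75 mm up. Cream paper between the covers.
- book_green: Dark green neighbour book, loose, 0.4 kg, 116 deep x 35 thick x 146 mm tall, spine outward and flush with the shelf's front edge. Origin on its underside, mid-thickness, 60 mm behind its spine; -x to the spine. Must stay.
- book_blue: Blue neighbour book, loose, 0.4 kg, 120 x 36 x 140 mm tall, origin as for the green one. Must stay.
- book_grey: Grey neighbour book, loose, 0.4 kg, 112 x 36 x 150 mm tall, origin as for the green one. Must stay.
- book_maroon: Maroon neighbour book, loose, 0.4 kg, 122 x 35 x 134 mm tall, origin as for the green one. Must stay.
- statuette: Small bronze drummer on a blue 56 x 56 mm plinth, 120 mm tall, 0.5 kg, standing loose on the rear part of the glass top (at least 60 mm behind its front edge). Origin: centre of its underside. Must stay.
- vase: Chrome tumbler vase, empty, 165 mm tall, 72 mm across at the rim and 50 at the foot, 0.55 kg, loose on the console in front of the shelf, to the left or right of the orange book's way out (axis 85 to 150 mm off its mid-plane). Origin: centre of its underside. Must stay.
- candle: White ceramic jar candle, 85 mm tall, 72 mm across, 0.35 kg, loose on the console in front of the shelf, to the other side of the orange book's way out (85 to 150 mm off). Origin: centre of its underside. Must stay.
- remote: Black television remote control, 160 x 45 x 19 mm tall, 0.15 kg, lying loose on the console, roughly crosswise, between the orange book and the robot. Origin: centre of its underside; local x along its length. Must stay.
- shelf_glass (a point): Middle of the front edge of the clear glass top, on its upper face (shelf-local x = -80, y = 0, z = 190 mm). The glass is 8 mm thick (underside 182 mm above the console) and roofs the whole shelf, level with its front.
Not all that is in view belongs to the job. What is shaped like the book but purple or yellow is not meant.

How it is judged:
On the way, in this order (a step that is already met when the one before it is completed fails the run):
1. the orange book has been drawn right out in front of the shelf (x of each of book_spine, book_fore_edge in the frame of shelf below -0.082 m), for 0.1 s.
2. turned round, its page edges are at least 40 mm back into the shelf with the spine outward (x of book_fore_edge in the frame of shelf above -0.04 m and x of book_spine in the frame of shelf below -0.07 m and height (world z) of book_spine below 0.115 m and y of book in the frame of shelf between -0.09 and 0.09 m), for 0.1 s.
At the end, for the whole second after the job is handed in: The orange book stands upright (within 0.06 rad) on the shelf's base board in its gap, spine outward and within 7 mm of flush with the shelf's front edge, at rest and released; the other books, the statuette, vase, candle and remote are within 15 mm of where they were (x of book_spine in the frame of shelf between -0.087 and -0.073 m and x of book_fore_edge in the frame of shelf above 0.03 m and y of book in the frame of shelf between -0.09 and 0.09 m and z of book in the frame of shelf between 0.017 and 0.025 m and angle between book's own z axis and vertical below 0.06 rad and linear speed of book below 0.02 m/s and distance of each of book_green, book_blue, book_grey, book_maroon, statuette, vase, candle, remote from where it was at the start of the episode below 0.015 m); the robot touches nothing.
It fails at once if another book is shifted by more than 15 mm (distance of any of book_green, book_blue, book_grey, book_maroon from where it was at the start of the episode above 0.015 m).
It fails at once if an ornament or the remote is shifted by more than 15 mm or an ornament tipped (distance of any of statuette, vase, candle, remote from where it was at the start of the episode above 0.015 m or angle between any of statuette, vase, candle's own z axis and vertical above 0.2 rad).
It also fails if it takes over 72 s, if anything falls off the work surface, if the arm or the gripper's body presses on something with over 40 N, if the wrist force passes 120 N, or if a joint passes its speed limit or range.

## Working session

There is one attempt and no reset: what is moved stays moved. The work goes in short steps, Python scripts to look and compute and a shell command to move; the robot and the scene stay as the last step left them, time stands still between calls to the robot, and variables do not carry over. Pictures are saved under pics/ and viewed, about 8 in all and at most 12, crops included, and the job is handed in when it is done.

```bash
mkdir -p pics
python3 - <<'E'
from station import env
import cv2,numpy as np,pickle
for n in("side","top"):
    d=env.get_image(n);cv2.imwrite(f"pics/{n}0.png",d["img"]);pickle.dump(d,open(f"{n}0.pkl","wb"))
    R=cv2.Rodrigues(np.array(d["rvec"]))[0];print(n,d["fx"],d["fy"],d["cx"],d["cy"],"cam",-R.T@np.array(d["tvec"]).ravel(),"fwd",R[2])
print(env.get_obs(),env.grip_point_offset)
E
```

```text
side 441.606727214019 441.606727214019 319.4783770412086 200.56613767803358 cam [ 0.80579199 -0.19929597  1.05062953] fwd [-0.26174163  0.1664663  -0.9506736 ]
top 436.7364839970588 436.7364839970588 320.0013425860025 194.17935233375897 cam [ 0.38360398 -0.03873761  1.00983739] fwd [ 0.20731785 -0.03153659 -0.97776518]
{'time_s': 0.1, 'joints': array([-1.30920807e+00,  2.17729540e-01,  1.61480851e+00,  1.77011754e-05,
        1.31130427e+00, -1.12187419e-01]), 'joint_vel': array([-0.00083998, -0.00272642, -0.00292589, -0.00029949,  0.0014369 ,
        0.00027085]), 'joint_efforts': array([-4.37287736e-04, -3.98075795e+01, -3.04968703e+01, -1.34031447e-04,
        4.26052749e-03,  3.28790588e-05]), 'position': array([ 0.22804523, -0.58110305,  0.23004913]), 'ee_rot': array([-3.08468459e+00, -5.83289555e-01,  2.36767926e-04]), 'contact_force': array([0.32721498, 0.49046281, 0.28946359]), 'wrist_torque': array([-0.0292204 , -0.05348763, -0.02232436]), 'grip_width': 0.08530786298715357} 0.0187
```

View pics/side0.png

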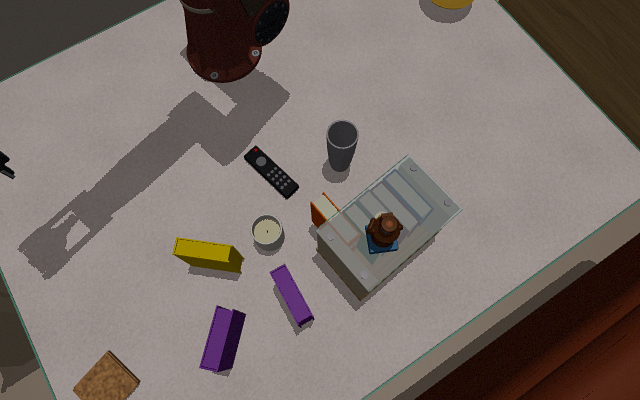

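View pics/top0.png

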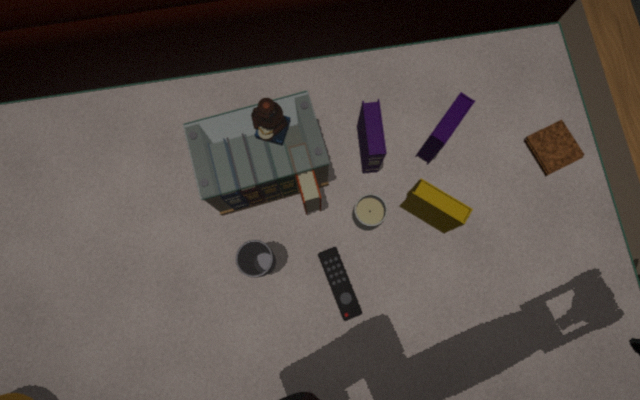

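The orange book with cream page edges is at top (310,190) / side (325,212). The purple books at top (371,137) and (446,128) and the yellow one at (436,205) are the wrong colour. I'll enlarge to confirm and measure.

Run:
```python
import cv2,numpy as np,pickle
t=pickle.load(open("top0.pkl","rb"))["img"];s=pickle.load(open("side0.pkl","rb"))["img"]
a=cv2.resize(t[80:230,170:400],None,fx=3.45,fy=3.45,interpolation=cv2.INTER_CUBIC)
a=cv2.convertScaleAbs(a,alpha=1.5,beta=10)
def grid(a,x0,y0,k):
    for x in range((x0+9)//10*10,x0+int(a.shape[1]/k),10):
        cv2.line(a,(int((x+.5-x0)*k),0),(int((x+.5-x0)*k),8 if x%50 else 20),(0,255,255),1)
        if x%20==0: cv2.putText(a,str(x),(int((x-x0)*k)-10,18),0,.35,(0,255,255),1)
    for y in range((y0+9)//10*10,y0+int(a.shape[0]/k),10):
        cv2.line(a,(0,int((y+.5-y0)*k)),(8,int((y+.5-y0)*k)),(0,255,255),1)
        cv2.putText(a,str(y),(10,int((y+.5-y0)*k)+4),0,.35,(0,255,255),1)
    return a
cv2.imwrite("pics/topc.png",grid(a,170,80,3.45))
b=cv2.resize(s[110:310,220:480],None,fx=3,fy=3,interpolation=cv2.INTER_CUBIC)
b=cv2.convertScaleAbs(b,alpha=1.3,beta=10)
cv2.imwrite("pics/sidec.png",grid(b,220,110,3))
```

```text
(no output)
```

View pics/topc.png

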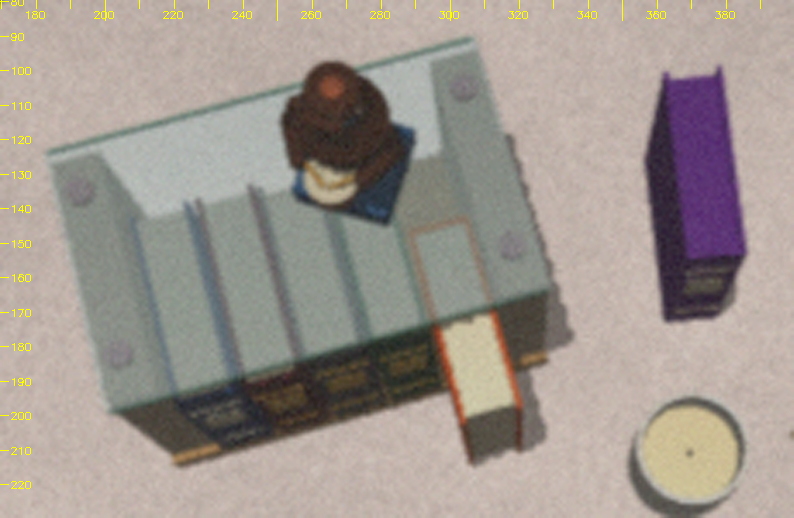

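View pics/sidec.png

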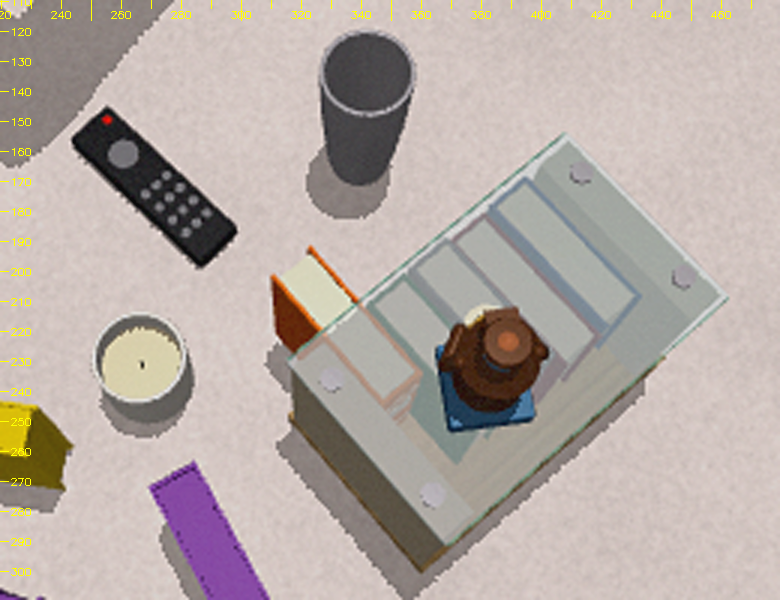

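```bash
cat > h.py <<'E'
import cv2,numpy as np,pickle
from scipy.optimize import least_squares
C={n:pickle.load(open(f"{n}0.pkl","rb")) for n in("top","side")}
def ray(n,u,v,z):
    d=C[n];R=cv2.Rodrigues(np.array(d["rvec"]))[0];c=-R.T@np.array(d["tvec"]).ravel()
    r=R.T@np.array([(u-d["cx"])/d["fx"],(v-d["cy"])/d["fy"],1]);return (c+r*(z-c[2])/r[2])[:2]
def proj(n,P):
    d=C[n];K=np.array([[d["fx"],0,d["cx"]],[0,d["fy"],d["cy"]],[0,0,1.]])
    return cv2.projectPoints(np.array(P,float),np.array(d["rvec"]),np.array(d["tvec"]),K,None)[0][:,0]
def fit(L,obs,x0):  # L local pts, obs {cam:pixels}
    def W(p):
        c,s=np.cos(p[2]),np.sin(p[2]);return np.c_[p[0]+c*L[:,0]-s*L[:,1],p[1]+s*L[:,0]+c*L[:,1],L[:,2]]
    f=lambda p:np.concatenate([(proj(n,W(p))-o)[~np.isnan(o)] for n,o in obs.items()])
    r=least_squares(f,x0,loss="soft_l1");return r.x,np.round(r.fun,1)
E
python3 - <<'E'
from h import *
a=.08;b=.13
L=np.array([[-a,b,.19],[-a,-b,.19],[a,-b,.19],[a,b,.19]])
o={"top":np.array([[201.9,199.1],[328.6,163.8],[306.5,91.3],[183.9,124.1]]),"side":np.array([[408,154.7],[316.3,230],[368.3,291.7],[462.3,209.3]])}
p,e=fit(L,o,[.6,0,0]);print("shelf",p,e)
c,s=np.cos(p[2]),np.sin(p[2]);R=np.array([[c,-s],[s,c]])
loc=lambda q:R.T@(q-p[:2])
for n,u,v,z,k in [("top",305.4,201.5,.17,"bkL"),("top",321.3,196.8,.17,"bkR"),("side",310.7,202,.17,"bkR"),("side",323.3,192.3,.17,"bkL"),
 ("side",342.7,134,.165,"vase"),("top",255,259,.165,"vase"),("top",370.3,210.4,.085,"candle"),("side",267,229.3,.085,"candle"),
 ("top",319,251,.019,"rem"),("top",336,247,.019,"rem"),("top",362,315,.019,"rem"),("top",345,320,.019,"rem"),("side",299,187,.019,"rem"),("side",287,199,.019,"rem")]:
    q=ray(n,u,v,z);print(k,n,q.round(4),"local",loc(q).round(4))
E
```

```text
shelf [0.67887874 0.04664643 0.12109433] [-3.2  0.5  0.3 -0.3  0.3 -1.  -2.9 -0.3  0.2 -0.9 -2.4  0.2 -1.2  0.6
  0.1 -0.2]
bkL top [ 0.5517 -0.0353] local [-0.1361 -0.0659]
bkR top [ 0.5561 -0.0675] local [-0.1357 -0.0985]
bkR side [ 0.556  -0.0622] local [-0.1352 -0.0932]
bkL side [ 0.5523 -0.0283] local [-0.1347 -0.0592]
vase side [0.4597 0.0835] local [-0.2131  0.063 ]
vase top [0.4569 0.0772] local [-0.2166  0.0571]
candle top [ 0.5274 -0.1696] local [-0.1765 -0.1964]
candle side [ 0.5326 -0.1664] local [-0.1709 -0.1938]
rem top [ 0.4645 -0.0477] local [-0.2242 -0.0678]
rem top [ 0.4673 -0.0871] local [-0.2262 -0.1072]
rem top [ 0.3119 -0.1188] local [-0.3843 -0.1199]
rem top [ 0.3074 -0.0802] local [-0.3841 -0.0811]
rem side [ 0.4643 -0.042 ] local [-0.2237 -0.0621]
rem side [ 0.4748 -0.0835] local [-0.2183 -0.1045]
```

```bash
cat >> h.py <<'E'
from scipy.spatial.transform import Rotation as Ro
S=np.array([.67888,.04665]);TH=.1211
Rs=np.array([[np.cos(TH),-np.sin(TH)],[np.sin(TH),np.cos(TH)]])
def where():
    from station import env
    o=env.get_obs();R=Ro.from_rotvec(o["ee_rot"]);p=o["position"]
    print("t",round(o["time_s"],2),"local mm",(Rs.T@(p[:2]-S)*1e3).round(1),"z",round(p[2]*1e3,1),"w",round(o["grip_width"]*1e3,1),"F",o["contact_force"].round(1),"J",o["joints"].round(2))
    return p,R
def go(x,y,z,psi,tilt=0):
    """target TCP in shelf-local mm; psi = tool-x yaw rel. to shelf, deg; tilt = fingers forward (+shelf x), deg"""
    p,R=where();q=np.r_[S+Rs@np.array([x,y])/1e3,z/1e3]
    T=Ro.from_euler("z",TH)*Ro.from_euler("y",-tilt,degrees=True)*Ro.from_euler("z",psi,degrees=True)*Ro.from_euler("x",180,degrees=True)
    print(" first turn rotvec deg",np.degrees((R.inv()*T).as_rotvec()).round(1),"then shift in new tool axes",(T.inv().apply(q-p)*1e3).round(1))
E
python3 -c "
from h import *
go(-110,-78,260,0)"
```

```text
t 0.1 local mm [-523.4 -568.7] z 230.0 w 85.3 F [0.3 0.5 0.3] J [-1.31  0.22  1.61  0.    1.31 -0.11]
 first turn rotvec deg [-0.1  0.  14.5] then shift in new tool axes [ 413.4 -490.7  -30. ]
```

```bash
python3 -m jog '[{"rz":7},{"rz":7,"z":-15},{"z":-15,"rz":0.5},{"x":20,"y":-25},{"x":25,"y":-30},{"x":25,"y":-30},{"x":25,"y":-30},{"x":25,"y":-30},{"x":25,"y":-30},{"x":25,"y":-30},{"x":25,"y":-30},{"x":25,"y":-30}]' && python3 -m jog '[{"x":25,"y":-30},{"x":25,"y":-30},{"x":25,"y":-30},{"x":25,"y":-30},{"x":25,"y":-30},{"x":25,"y":-30},{"x":24,"y":-25},{"x":20,"y":-20},{"x":0,"y":0},{"x":0}]' ; python3 -c "
from h import *
go(-110,-78,130,0)"
```

```text
t 0.1 local mm [-523.4 -568.7] z 230.0 w 85.3 F [0.3 0.5 0.3] J [-1.31  0.22  1.61  0.    1.31 -0.11]
 first turn rotvec deg [-0.1  0.  14.5] then shift in new tool axes [ 413.4 -490.7  100. ]validation failed for argument at $[0]...
```

```bash
python3 -m jog '[{"x":0,"y":0,"z":0,"rx":0,"ry":0,"rz":7,"fingers":100},{"x":0,"y":0,"z":-15,"rx":0,"ry":0,"rz":7,"fingers":100},{"x":0,"y":0,"z":-15,"rx":0,"ry":0,"rz":0.5,"fingers":100}]'; python3 -m jog '[{"x":20,"y":-25,"z":0,"fingers":100}]'
```

```text
time_s: 0.35
position: [0.2278, -0.5803, 0.2591]
ee_rot: [-3.131, -0.183, 0.002]
contact_force: [0.9, -0.3, -0.2]
grip_width: 0.0854validation failed for argument at $[0]...
```

```bash
python3 -m jog '[{"x":20,"y":-25,"z":0,"rx":0,"ry":0,"rz":0,"fingers":100},{"x":25,"y":-30,"z":0,"rx":0,"ry":0,"rz":0,"fingers":100},{"x":25,"y":-30,"z":0,"rx":0,"ry":0,"rz":0,"fingers":100},{"x":25,"y":-30,"z":0,"rx":0,"ry":0,"rz":0,"fingers":100},{"x":25,"y":-30,"z":0,"rx":0,"ry":0,"rz":0,"fingers":100},{"x":25,"y":-30,"z":0,"rx":0,"ry":0,"rz":0,"fingers":100},{"x":25,"y":-30,"z":0,"rx":0,"ry":0,"rz":0,"fingers":100},{"x":25,"y":-30,"z":0,"rx":0,"ry":0,"rz":0,"fingers":100},{"x":25,"y":-30,"z":0,"rx":0,"ry":0,"rz":0,"fingers":100},{"x":25,"y":-30,"z":0,"rx":0,"ry":0,"rz":0,"fingers":100},{"x":25,"y":-30,"z":0,"rx":0,"ry":0,"rz":0,"fingers":100},{"x":25,"y":-30,"z":0,"rx":0,"ry":0,"rz":0,"fingers":100}]' && python3 -m jog '[{"x":25,"y":-30,"z":0,"rx":0,"ry":0,"rz":0,"fingers":100},{"x":25,"y":-30,"z":0,"rx":0,"ry":0,"rz":0,"fingers":100},{"x":25,"y":-30,"z":0,"rx":0,"ry":0,"rz":0,"fingers":100},{"x":20,"y":-25,"z":0,"rx":0,"ry":0,"rz":0,"fingers":100},{"x":13,"y":-20,"z":0,"rx":0,"ry":0,"rz":0,"fingers":100},{"x":0,"y":0,"z":0,"rx":0,"ry":0,"rz":0,"fingers":100},{"x":0,"y":0,"z":0,"rx":0,"ry":0,"rz":0,"fingers":100}]' ; python3 -c "
from h import *
go(-110,-78,130,0)"
```

```text
time_s: 1.35
position: [0.4787, -0.1919, 0.2609]
ee_rot: [-3.136, -0.189, 0.001]
contact_force: [0.3, -0.1, -0.0]
grip_width: 0.0853
time_s: 1.93
position: [0.5692, -0.0457, 0.2605]
ee_rot: [-3.136, -0.194, 0.003]
contact_force: [0.4, -0.9, -0.9]
grip_width: 0.0853
t 1.93 local mm [-120.1  -78.4] z 260.5 w 85.3 F [ 0.4 -0.9 -0.9] J [-0.2   0.08  1.71 -0.    1.35  1.24]
 first turn rotvec deg [-0.   0.1  0.1] then shift in new tool axes [ 10.1  -0.4 130.5]
```

```bash
python3 -m jog '[{"x":10,"y":0,"z":20,"rx":0,"ry":0,"rz":0,"fingers":100},{"x":0,"y":0,"z":30,"rx":0,"ry":0,"rz":0,"fingers":100},{"x":0,"y":0,"z":30,"rx":0,"ry":0,"rz":0,"fingers":100},{"x":0,"y":0,"z":25,"rx":0,"ry":0,"rz":0,"fingers":100},{"x":0,"y":0,"z":15,"rx":0,"ry":0,"rz":0,"fingers":100},{"x":0,"y":0,"z":10,"rx":0,"ry":0,"rz":0,"fingers":100},{"x":0,"y":0,"z":0,"rx":0,"ry":0,"rz":0,"fingers":100}]'
python3 - <<'E'
from h import *
from station import env
where()
a=env.get_image("top")["img"][80:230,240:400];b=env.get_image("side")["img"][110:260,240:400]
cv2.imwrite("pics/g1.png",cv2.convertScaleAbs(cv2.resize(np.hstack([a,b]),None,fx=2.5,fy=2.5,interpolation=cv2.INTER_CUBIC),alpha=1.4))
E
```

```text
time_s: 2.52
position: [0.5766, -0.0464, 0.1282]
ee_rot: [-3.135, -0.187, 0.009]
contact_force: [-0.9, -0.5, -0.2]
grip_width: 0.0855
t 2.52 local mm [-112.8  -80. ] z 128.2 w 85.5 F [-0.9 -0.5 -0.2] J [-0.2   0.23  1.8  -0.    1.11  1.25]
```

View pics/g1.png

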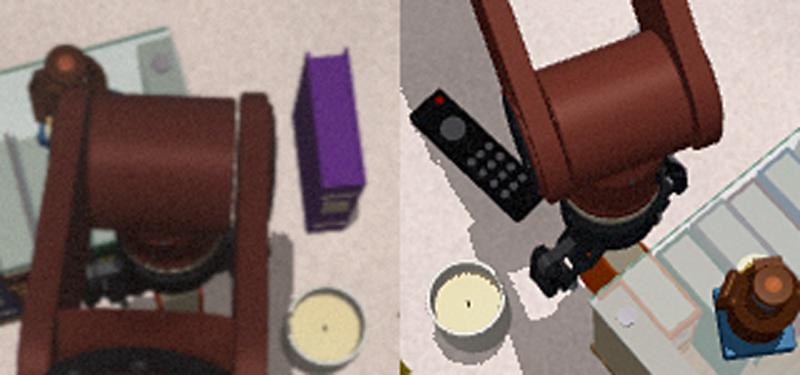

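Fingers straddle the protruding orange book (side crop ~(600,270)), with the arm clear of the glass, statuette and candle. Closing.

```bash
python3 -m jog '[{"x":0,"y":-1.5,"z":0,"rx":0,"ry":0,"rz":0,"fingers":20},{"x":0,"y":0,"z":0,"rx":0,"ry":0,"rz":0,"fingers":20},{"x":0,"y":0,"z":0,"rx":0,"ry":0,"rz":0,"fingers":20},{"x":0,"y":0,"z":0,"rx":0,"ry":0,"rz":0,"fingers":20},{"x":0,"y":0,"z":0,"rx":0,"ry":0,"rz":0,"fingers":20},{"x":0,"y":0,"z":0,"rx":0,"ry":0,"rz":0,"fingers":20},{"x":0,"y":0,"z":0,"rx":0,"ry":0,"rz":0,"fingers":20},{"x":0,"y":0,"z":0,"rx":0,"ry":0,"rz":0,"fingers":20},{"x":0,"y":0,"z":0,"rx":0,"ry":0,"rz":0,"fingers":20},{"x":0,"y":0,"z":0,"rx":0,"ry":0,"rz":0,"fingers":20}]'; python3 -c "
from h import *
where()"
```

```text
time_s: 3.45
position: [0.5797, -0.0444, 0.1326]
ee_rot: [3.135, 0.19, 0.002]
contact_force: [-1.2, -0.3, 5.6]
grip_width: 0.0354
t 3.45 local mm [-109.5  -78.4] z 132.6 w 35.4 F [-1.2 -0.3  5.6] J [-0.2   0.23  1.8  -0.    1.11  1.25]
```

```bash
python3 -m jog '[{"x":0,"y":0,"z":-3,"rx":0,"ry":0,"rz":0,"fingers":20},{"x":-5,"y":0,"z":0,"rx":0,"ry":0,"rz":0,"fingers":20},{"x":-10,"y":0,"z":0,"rx":0,"ry":0,"rz":0,"fingers":20},{"x":-15,"y":0,"z":0,"rx":0,"ry":0,"rz":0,"fingers":20},{"x":-15,"y":0,"z":0,"rx":0,"ry":0,"rz":0,"fingers":20},{"x":-15,"y":0,"z":0,"rx":0,"ry":0,"rz":0,"fingers":20},{"x":-15,"y":0,"z":0,"rx":0,"ry":0,"rz":0,"fingers":20},{"x":-15,"y":0,"z":0,"rx":0,"ry":0,"rz":0,"fingers":20},{"x":-15,"y":0,"z":-10,"rx":0,"ry":0,"rz":0,"fingers":20},{"x":-5,"y":0,"z":-15,"rx":0,"ry":0,"rz":0,"fingers":20},{"x":0,"y":0,"z":-25,"rx":0,"ry":0,"rz":0,"fingers":20},{"x":0,"y":0,"z":-25,"rx":0,"ry":0,"rz":0,"fingers":20}]';python3 -m jog '[{"x":0,"y":0,"z":-20,"rx":0,"ry":0,"rz":0,"fingers":20},{"x":0,"y":0,"z":0,"rx":0,"ry":0,"rz":0,"fingers":20}]'
python3 - <<'E'
from h import *
from station import env
where()
a=env.get_image("top")["img"][100:300,200:400];b=env.get_image("side")["img"][90:290,220:420]
cv2.imwrite("pics/g2.png",cv2.convertScaleAbs(cv2.resize(np.hstack([a,b]),None,fx=2,fy=2,interpolation=cv2.INTER_CUBIC),alpha=1.4))
E
```

```text
time_s: 4.45
position: [0.4662, -0.0568, 0.2072]
ee_rot: [-3.134, -0.189, 0.01]
contact_force: [0.6, -0.3, -3.0]
grip_width: 0.0357
time_s: 4.62
position: [0.4715, -0.0581, 0.2332]
ee_rot: [3.133, 0.189, 0.011]
contact_force: [0.8, -0.5, -3.2]
grip_width: 0.0354
t 4.62 local mm [-218.5  -78.9] z 233.2 w 35.4 F [ 0.8 -0.5 -3.2] J [-0.27 -0.12  1.96 -0.    1.29  1.18]
```

View pics/g2.png

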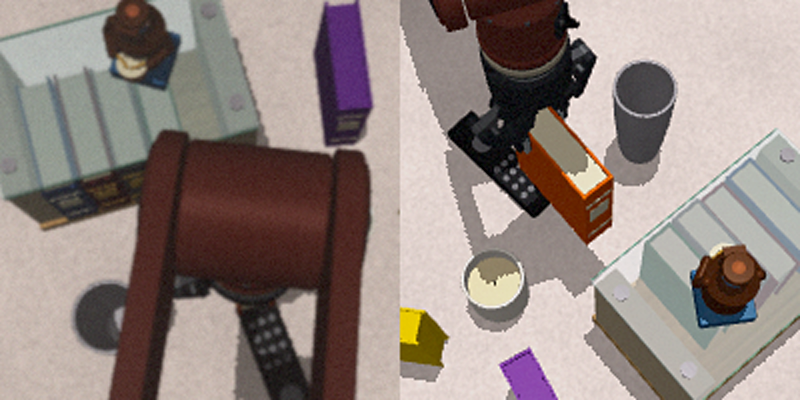

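The book is clear of the shelf (side crop ~(565,180)), spine toward the shelf, and it hangs straight. Turning it by 90°.

```bash
python3 -m jog '[{"x":0,"y":13,"z":0,"rx":0,"ry":0,"rz":0,"fingers":20},{"x":0,"y":13,"z":0,"rx":0,"ry":0,"rz":-3,"fingers":20},{"x":0,"y":0,"z":0,"rx":0,"ry":0,"rz":-7,"fingers":20},{"x":0,"y":0,"z":0,"rx":0,"ry":0,"rz":-7,"fingers":20},{"x":0,"y":0,"z":0,"rx":0,"ry":0,"rz":-7,"fingers":20},{"x":0,"y":0,"z":0,"rx":0,"ry":0,"rz":-7,"fingers":20},{"x":0,"y":0,"z":0,"rx":0,"ry":0,"rz":-7,"fingers":20},{"x":0,"y":0,"z":0,"rx":0,"ry":0,"rz":-7,"fingers":20},{"x":0,"y":0,"z":0,"rx":0,"ry":0,"rz":-7,"fingers":20},{"x":0,"y":0,"z":0,"rx":0,"ry":0,"rz":-7,"fingers":20},{"x":0,"y":0,"z":0,"rx":0,"ry":0,"rz":-7,"fingers":20},{"x":0,"y":0,"z":0,"rx":0,"ry":0,"rz":-7,"fingers":20}]';python3 -m jog '[{"x":0,"y":0,"z":0,"rx":0,"ry":0,"rz":-7,"fingers":20},{"x":0,"y":0,"z":0,"rx":0,"ry":0,"rz":-7,"fingers":20},{"x":0,"y":0,"z":0,"rx":0,"ry":0,"rz":-3,"fingers":20},{"x":0,"y":0,"z":0,"rx":0,"ry":0,"rz":0,"fingers":20},{"x":0,"y":0,"z":0,"rx":0,"ry":0,"rz":0,"fingers":20}]'; python3 -c "
from h import *
go(-163,-100,115,90)"
```

```text
time_s: 5.72
position: [0.4707, -0.0826, 0.2257]
ee_rot: [-2.398, -2.022, 0.005]
contact_force: [0.4, 0.3, -3.7]
grip_width: 0.0354
time_s: 6.13
position: [0.4713, -0.0828, 0.2266]
ee_rot: [-2.082, -2.347, 0.003]
contact_force: [-1.1, -0.4, -3.7]
grip_width: 0.0352
t 6.13 local mm [-221.7 -103.4] z 226.6 w 35.2 F [-1.1 -0.4 -3.7] J [-0.32 -0.1   1.95 -0.    1.29 -0.44]
 first turn rotvec deg [-0.2 -0.1 -0.1] then shift in new tool axes [  3.4  58.7 111.6]
```

```bash
python3 -m jog '[{"x":3,"y":20,"z":0,"rx":0,"ry":0,"rz":0,"fingers":20},{"x":0,"y":20,"z":0,"rx":0,"ry":0,"rz":0,"fingers":20},{"x":0,"y":18,"z":10,"rx":0,"ry":0,"rz":0,"fingers":20},{"x":0,"y":0,"z":20,"rx":0,"ry":0,"rz":0,"fingers":20},{"x":0,"y":0,"z":25,"rx":0,"ry":0,"rz":0,"fingers":20},{"x":0,"y":0,"z":25,"rx":0,"ry":0,"rz":0,"fingers":20},{"x":0,"y":0,"z":15,"rx":0,"ry":0,"rz":0,"fingers":20},{"x":0,"y":0,"z":8,"rx":0,"ry":0,"rz":0,"fingers":20},{"x":0,"y":0,"z":2,"rx":0,"ry":0,"rz":0,"fingers":20},{"x":0,"y":0,"z":0,"rx":0,"ry":0,"rz":0,"fingers":20},{"x":0,"y":0,"z":0,"rx":0,"ry":0,"rz":0,"fingers":20}]';  python3 -c "
from h import *
go(-163,-100,112,90)"
```

```text
time_s: 7.05
position: [0.5311, -0.0735, 0.1253]
ee_rot: [2.083, 2.35, 0.001]
contact_force: [0.9, 0.4, -3.5]
grip_width: 0.0357
t 7.05 local mm [-161.2 -101.5] z 125.3 w 35.7 F [ 0.9  0.4 -3.5] J [-0.27  0.15  1.91  0.    1.08 -0.39]
 first turn rotvec deg [ 0.1  0.  -0. ] then shift in new tool axes [ 1.5 -1.8 13.3]
```

```bash
python3 -m jog '[{"x":0,"y":0,"z":5,"rx":0,"ry":0,"rz":0,"fingers":20},{"x":0,"y":0,"z":3,"rx":0,"ry":0,"rz":0,"fingers":20},{"x":0,"y":0,"z":0,"rx":0,"ry":0,"rz":0,"fingers":20}]'; python3 -m jog '[{"x":0,"y":0,"z":2,"rx":0,"ry":0,"rz":0,"fingers":20},{"x":0,"y":0,"z":0,"rx":0,"ry":0,"rz":0,"fingers":20}]'; python3 -m jog '[{"x":0,"y":0,"z":2,"rx":0,"ry":0,"rz":0,"fingers":20},{"x":0,"y":0,"z":0,"rx":0,"ry":0,"rz":0,"fingers":20}]'; python3 -m jog '[{"x":0,"y":0,"z":2,"rx":0,"ry":0,"rz":0,"fingers":20},{"x":0,"y":0,"z":0,"rx":0,"ry":0,"rz":0,"fingers":20}]'
```

```text
time_s: 7.3
position: [0.5301, -0.0733, 0.1163]
ee_rot: [2.083, 2.351, 0.0]
contact_force: [-0.8, -0.5, -3.9]
grip_width: 0.0354
time_s: 7.47
position: [0.5301, -0.0733, 0.1142]
ee_rot: [-2.083, -2.351, 0.0]
contact_force: [-0.9, 0.2, -3.1]
grip_width: 0.0356
time_s: 7.63
position: [0.5307, -0.0735, 0.1128]
ee_rot: [2.083, 2.35, 0.001]
contact_force: [0.9, -0.6, -2.2]
grip_width: 0.0352
time_s: 7.8
position: [0.531, -0.0736, 0.1126]
ee_rot: [2.083, 2.351, -0.0]
contact_force: [-3.0, 0.4, 6.9]
grip_width: 0.0354
```

```bash
python3 -m jog '[{"x":0,"y":0,"z":-1,"rx":0,"ry":0,"rz":0,"fingers":40},{"x":0,"y":0,"z":0,"rx":0,"ry":0,"rz":0,"fingers":60},{"x":0,"y":0,"z":0,"rx":0,"ry":0,"rz":0,"fingers":80},{"x":0,"y":0,"z":0,"rx":0,"ry":0,"rz":0,"fingers":100},{"x":0,"y":0,"z":0,"rx":0,"ry":0,"rz":0,"fingers":100},{"x":0,"y":0,"z":0,"rx":0,"ry":0,"rz":0,"fingers":100},{"x":0,"y":0,"z":0,"rx":0,"ry":0,"rz":0,"fingers":100},{"x":0,"y":0,"z":0,"rx":0,"ry":0,"rz":0,"fingers":100}]'
python3 - <<'E'
from h import *
from station import env
go(-161,-21,114,90)
a=env.get_image("top")["img"][100:300,200:400];b=env.get_image("side")["img"][90:290,220:420]
cv2.imwrite("pics/g3.png",cv2.convertScaleAbs(cv2.resize(np.hstack([a,b]),None,fx=2,fy=2,interpolation=cv2.INTER_CUBIC),alpha=1.4))
E
```

```text
time_s: 8.47
position: [0.5302, -0.0732, 0.1112]
ee_rot: [-2.083, -2.351, -0.0]
contact_force: [0.8, 0.6, -0.1]
grip_width: 0.0855
t 8.47 local mm [-162.1 -101. ] z 111.2 w 85.5 F [ 0.8  0.6 -0.1] J [-0.27  0.17  1.92  0.    1.06 -0.39]
 first turn rotvec deg [-0. -0. -0.] then shift in new tool axes [80.   1.1 -2.8]
```

View pics/g3.png

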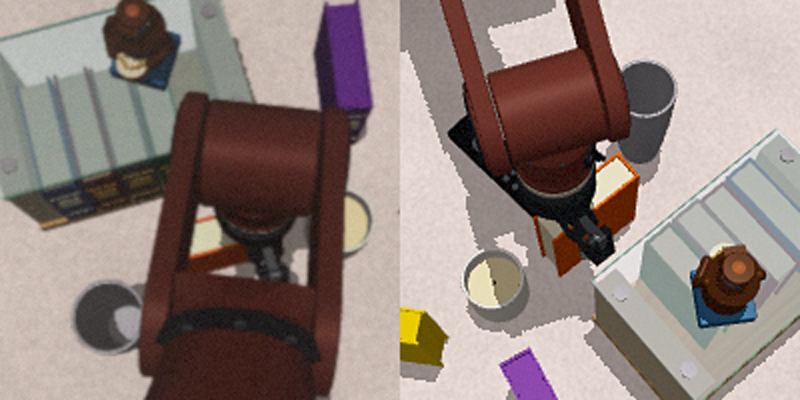

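```bash
python3 -m jog '[{"x":20,"y":1,"z":-3,"rx":0,"ry":0,"rz":0,"fingers":100},{"x":20,"y":0,"z":0,"rx":0,"ry":0,"rz":0,"fingers":100},{"x":20,"y":0,"z":0,"rx":0,"ry":0,"rz":0,"fingers":100},{"x":20,"y":0,"z":0,"rx":0,"ry":0,"rz":0,"fingers":100},{"x":0,"y":0,"z":0,"rx":0,"ry":0,"rz":0,"fingers":100},{"x":0,"y":0,"z":0,"rx":0,"ry":0,"rz":0,"fingers":20},{"x":0,"y":0,"z":0,"rx":0,"ry":0,"rz":0,"fingers":20},{"x":0,"y":0,"z":0,"rx":0,"ry":0,"rz":0,"fingers":20},{"x":0,"y":0,"z":0,"rx":0,"ry":0,"rz":0,"fingers":20},{"x":0,"y":0,"z":0,"rx":0,"ry":0,"rz":0,"fingers":20},{"x":0,"y":0,"z":0,"rx":0,"ry":0,"rz":0,"fingers":20},{"x":0,"y":0,"z":0,"rx":0,"ry":0,"rz":0,"fingers":20}]';python3 -m jog '[{"x":0,"y":0,"z":0,"rx":0,"ry":0,"rz":0,"fingers":20},{"x":0,"y":0,"z":0,"rx":0,"ry":0,"rz":0,"fingers":20}]'; python3 -c "
from h import *
where()"
```

```text
time_s: 9.57
position: [0.5221, 0.0057, 0.1145]
ee_rot: [2.083, 2.35, 0.001]
contact_force: [-0.1, -1.2, 0.8]
grip_width: 0.0352
time_s: 9.73
position: [0.5221, 0.0058, 0.1145]
ee_rot: [2.083, 2.35, 0.0]
contact_force: [1.3, -1.6, 0.7]
grip_width: 0.0352
t 9.73 local mm [-160.6  -21.6] z 114.5 w 35.2 F [ 1.3 -1.6  0.7] J [-0.12  0.13  1.95 -0.    1.06 -0.24]
```

```bash
python3 -m jog '[{"x":0,"y":0,"z":-10,"rx":0,"ry":0,"rz":0,"fingers":20},{"x":0,"y":0,"z":-25,"rx":0,"ry":0,"rz":0,"fingers":20},{"x":0,"y":0,"z":-25,"rx":0,"ry":0,"rz":0,"fingers":20},{"x":0,"y":0,"z":-25,"rx":0,"ry":0,"rz":0,"fingers":20},{"x":0,"y":0,"z":-25,"rx":0,"ry":0,"rz":0,"fingers":20},{"x":-16,"y":-15,"z":-10,"rx":0,"ry":0,"rz":0,"fingers":20},{"x":-20,"y":-20,"z":0,"rx":0,"ry":0,"rz":0,"fingers":20},{"x":-20,"y":-20,"z":0,"rx":0,"ry":0,"rz":0,"fingers":20},{"x":0,"y":0,"z":0,"rx":0,"ry":0,"rz":0,"fingers":20}]';python3 -m jog '[{"x":0,"y":0,"z":0,"rx":0,"ry":0,"rz":-3,"fingers":20},{"x":0,"y":0,"z":0,"rx":0,"ry":0,"rz":-7,"fingers":20},{"x":0,"y":0,"z":0,"rx":0,"ry":0,"rz":-7,"fingers":20},{"x":0,"y":0,"z":0,"rx":0,"ry":0,"rz":-7,"fingers":20},{"x":0,"y":0,"z":0,"rx":0,"ry":0,"rz":-7,"fingers":20},{"x":0,"y":0,"z":0,"rx":0,"ry":0,"rz":-7,"fingers":20},{"x":0,"y":0,"z":0,"rx":0,"ry":0,"rz":-7,"fingers":20},{"x":0,"y":0,"z":0,"rx":0,"ry":0,"rz":-7,"fingers":20},{"x":0,"y":0,"z":0,"rx":0,"ry":0,"rz":-7,"fingers":20},{"x":0,"y":0,"z":0,"rx":0,"ry":0,"rz":-7,"fingers":20},{"x":0,"y":0,"z":0,"rx":0,"ry":0,"rz":-7,"fingers":20},{"x":0,"y":0,"z":0,"rx":0,"ry":0,"rz":-7,"fingers":20}]';python3 -m jog '[{"x":0,"y":0,"z":0,"rx":0,"ry":0,"rz":-7,"fingers":20},{"x":0,"y":0,"z":0,"rx":0,"ry":0,"rz":-3,"fingers":20},{"x":0,"y":0,"z":0,"rx":0,"ry":0,"rz":0,"fingers":20},{"x":0,"y":0,"z":0,"rx":0,"ry":0,"rz":0,"fingers":20}]'
python3 - <<'E'
from h import *
from station import env
go(-205,-78,140,180)
d=env.get_image("side");pickle.dump(d,open("side_ins.pkl","wb"))
cv2.imwrite("pics/g4.png",cv2.convertScaleAbs(cv2.resize(d["img"][110:270,220:420],None,fx=3.5,fy=3.5,interpolation=cv2.INTER_CUBIC),alpha=1.4))
E
```

```text
time_s: 10.48
position: [0.4697, -0.0581, 0.2334]
ee_rot: [-2.084, -2.346, 0.008]
contact_force: [-0.2, 1.2, -4.2]
grip_width: 0.0352
time_s: 11.48
position: [0.4722, -0.0552, 0.2332]
ee_rot: [-0.075, -3.137, -0.002]
contact_force: [-0.8, -0.2, -3.4]
grip_width: 0.0354
time_s: 11.82
position: [0.4727, -0.0555, 0.2335]
ee_rot: [0.187, -3.133, -0.001]
contact_force: [0.5, -0.4, -3.8]
grip_width: 0.035
t 11.82 local mm [-217.   -76.5] z 233.5 w 35.0 F [ 0.5 -0.4 -3.8] J [-0.26 -0.11  1.95 -0.    1.3  -1.95]
 first turn rotvec deg [ 0.1 -0.1 -0.1] then shift in new tool axes [-12.   -1.5  93.5]
```

View pics/g4.png

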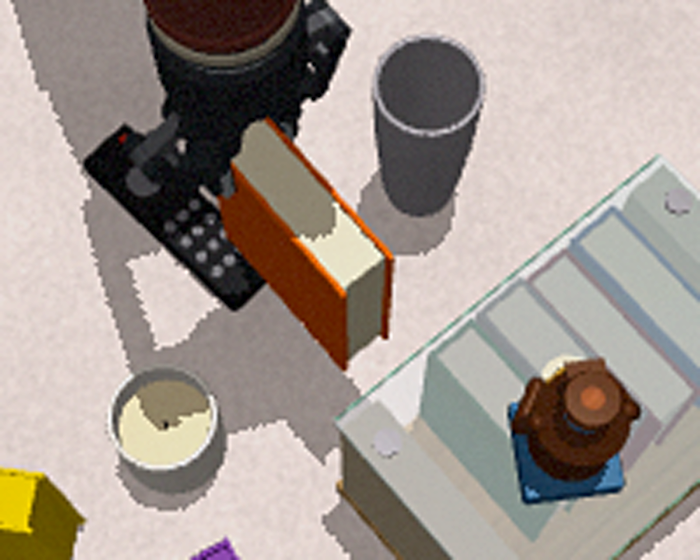

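Run:
```python
from h import *
L=lambda n,u,v,z:print(n,z,(Rs.T@(ray(n,u,v,z)-S)*1e3).round(1))
k=3.5;f=lambda x,y,z:L("side",220+x/k,110+y/k,z)
f(437,348,.166);f(365,398,.182);f(440,497,.182)
print("held book top corners"); f(346,293,.233-.1145+.150);f(391,260,.2690)
print("glass side corner");f(338,425,.19);f(658,155,.19)
print("top0"); g=lambda x,y,z:L("top",170+x/3.45,80+y/3.45,z)
g(424,323,.166);g(401,222,.166);g(440,325,.17);g(492,310,.17)
```

```text
side 0.166 [-77.7 -48.1]
side 0.182 [ -78.5 -103.9]
side 0.182 [  -6.5 -108.7]
held book top corners
side 0.2685 [-112.   -89.7]
side 0.269 [-110.8  -59.2]
glass side corner
side 0.19 [ -74.6 -127.5]
side 0.19 [-79.4 128.9]
top0
top 0.166 [-73.8 -57.3]
top 0.166 [-11.  -60.5]
top 0.17 [-78.6 -65.8]
top 0.17 [-78.3 -97. ]
```

```bash
python3 -m jog '[{"x":-12,"y":-2,"z":0,"rx":0,"ry":0,"rz":0,"fingers":20},{"x":0,"y":0,"z":20,"rx":0,"ry":0,"rz":0,"fingers":20},{"x":0,"y":0,"z":25,"rx":0,"ry":0,"rz":0,"fingers":20},{"x":0,"y":0,"z":25,"rx":0,"ry":0,"rz":0,"fingers":20},{"x":0,"y":0,"z":15,"rx":0,"ry":0,"rz":0,"fingers":20},{"x":0,"y":0,"z":9,"rx":0,"ry":0,"rz":0,"fingers":20},{"x":0,"y":0,"z":0,"rx":0,"ry":0,"rz":0,"fingers":20},{"x":0,"y":0,"z":0,"rx":0,"ry":0,"rz":0,"fingers":20}]'
python3 - <<'E'
from h import *
from station import env
go(-195,-78.4,139.5,180)
d=env.get_image("side")
cv2.imwrite("pics/g5.png",cv2.convertScaleAbs(cv2.resize(d["img"][150:270,270:390],None,fx=5,fy=5,interpolation=cv2.INTER_CUBIC),alpha=1.4))
E
```

```text
time_s: 12.53
position: [0.4858, -0.0565, 0.1403]
ee_rot: [0.189, -3.135, -0.0]
contact_force: [-0.2, 1.3, -3.3]
grip_width: 0.0353
t 12.53 local mm [-204.1  -79. ] z 140.3 w 35.3 F [-0.2  1.3 -3.3] J [-0.26  0.03  2.01  0.    1.11 -1.95]
 first turn rotvec deg [ 0. -0. -0.] then shift in new tool axes [-9.1  0.6  0.8]
```

View pics/g5.png

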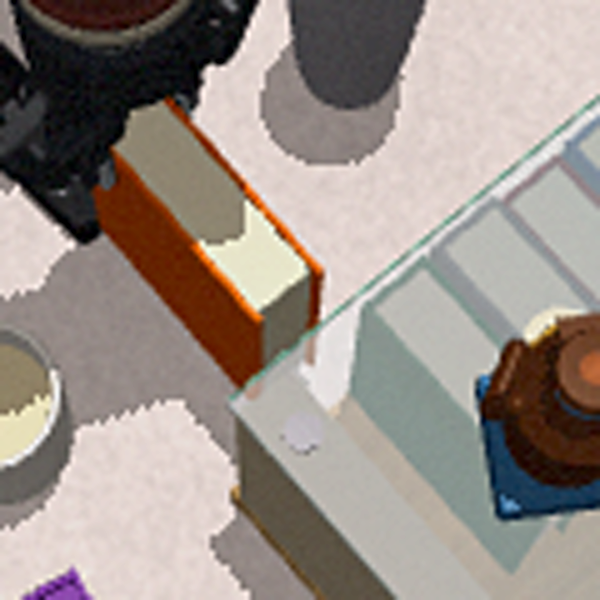

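Run:
```python
from h import *
f=lambda x,y,z:print((x,y),(Rs.T@(ray("side",270+x/5,150+y/5,z)-S)*1e3).round(1))
z=.1403-.1145+.15
for p in [(320,270),(262,315),(170,100),(110,155)]:f(*p,z)
f(378,305,.166);f(300,375,.182);f(340,400,.02)
```

```text
(320, 270) [-99.2 -60. ]
(262, 315) [-99.7 -91. ]
(170, 100) [-198.1  -59.6]
(110, 155) [-195.   -94.9]
(378, 305) [-74.1 -49.1]
(300, 375) [-69.  -96.7]
(340, 400) [-78.  -59.7]
```

```bash
python3 -m jog '[{"x":-8,"y":0.5,"z":0,"rx":0,"ry":0,"rz":0,"fingers":20},{"x":-8,"y":0,"z":0,"rx":0,"ry":0,"rz":0,"fingers":20},{"x":-8,"y":0,"z":0,"rx":0,"ry":0,"rz":0,"fingers":20},{"x":-8,"y":0,"z":0,"rx":0,"ry":0,"rz":0,"fingers":20},{"x":-3,"y":0,"z":0,"rx":0,"ry":0,"rz":0,"fingers":20}]'; python3 -m jog '[{"x":-8,"y":0,"z":0,"rx":0,"ry":0,"rz":0,"fingers":20},{"x":-8,"y":0,"z":0,"rx":0,"ry":0,"rz":0,"fingers":20},{"x":-8,"y":0,"z":0,"rx":0,"ry":0,"rz":0,"fingers":20},{"x":-8,"y":0,"z":0,"rx":0,"ry":0,"rz":0,"fingers":20}]'; python3 -c "
from h import *
go(-98,-78,138,180)"
```

```text
time_s: 13.0
position: [0.5228, -0.0518, 0.1412]
ee_rot: [-0.19, 3.133, -0.001]
contact_force: [-0.1, 0.2, -3.8]
grip_width: 0.0353
time_s: 13.33
position: [0.5531, -0.0478, 0.1402]
ee_rot: [0.19, -3.136, -0.0]
contact_force: [0.9, -0.0, -3.2]
grip_width: 0.0351
t 13.33 local mm [-136.2  -78.6] z 140.2 w 35.1 F [ 0.9 -0.  -3.2] J [-0.21  0.17  1.85  0.    1.12 -1.9 ]
 first turn rotvec deg [ 0. -0. -0.] then shift in new tool axes [-38.2   0.6   2.2]
```

No contact yet; continuing, then lowering onto the board.

```bash
python3 -m jog '[{"x":-8,"y":0,"z":0,"rx":0,"ry":0,"rz":0,"fingers":20},{"x":-8,"y":0,"z":0,"rx":0,"ry":0,"rz":0,"fingers":20},{"x":-8,"y":0,"z":0,"rx":0,"ry":0,"rz":0,"fingers":20},{"x":-8,"y":0,"z":0,"rx":0,"ry":0,"rz":0,"fingers":20},{"x":-4,"y":0,"z":0,"rx":0,"ry":0,"rz":0,"fingers":20},{"x":0,"y":0,"z":2,"rx":0,"ry":0,"rz":0,"fingers":20},{"x":0,"y":0,"z":1.5,"rx":0,"ry":0,"rz":0,"fingers":20},{"x":0,"y":0,"z":0,"rx":0,"ry":0,"rz":0,"fingers":20}]'; python3 -m jog '[{"x":0,"y":0,"z":1.5,"rx":0,"ry":0,"rz":0,"fingers":20},{"x":0,"y":0,"z":0,"rx":0,"ry":0,"rz":0,"fingers":20}]';python3 -m jog '[{"x":0,"y":0,"z":1,"rx":0,"ry":0,"rz":0,"fingers":20},{"x":0,"y":0,"z":0,"rx":0,"ry":0,"rz":0,"fingers":20}]'; python3 -c "
from h import *
where()"
```

```text
time_s: 14.0
position: [0.5871, -0.0435, 0.136]
ee_rot: [0.189, -3.134, -0.001]
contact_force: [-0.1, 0.7, -3.9]
grip_width: 0.0353
time_s: 14.17
position: [0.5875, -0.0436, 0.1349]
ee_rot: [0.189, -3.135, -0.0]
contact_force: [0.8, 0.1, -4.3]
grip_width: 0.0352
time_s: 14.33
position: [0.5879, -0.0436, 0.1348]
ee_rot: [0.189, -3.136, 0.0]
contact_force: [-0.3, 0.5, -3.3]
grip_width: 0.0352
t 14.33 local mm [-101.2  -78.6] z 134.8 w 35.2 F [-0.3  0.5 -3.3] J [-0.19  0.24  1.78 -0.    1.12 -1.88]
```

```bash
python3 -m jog '[{"x":0,"y":0,"z":1,"rx":0,"ry":0,"rz":0,"fingers":20},{"x":0,"y":0,"z":0,"rx":0,"ry":0,"rz":0,"fingers":20}]';python3 -m jog '[{"x":0,"y":0,"z":1,"rx":0,"ry":0,"rz":0,"fingers":20},{"x":0,"y":0,"z":0,"rx":0,"ry":0,"rz":0,"fingers":20}]'
```

```text
time_s: 14.5
position: [0.588, -0.0437, 0.1346]
ee_rot: [0.19, -3.136, 0.0]
contact_force: [-4.5, 0.7, 4.3]
grip_width: 0.0354
time_s: 14.67
position: [0.588, -0.0437, 0.1346]
ee_rot: [0.19, -3.135, 0.0]
contact_force: [-7.8, 0.4, 8.9]
grip_width: 0.0354
```

```bash
python3 -m jog '[{"x":0,"y":0,"z":-1.5,"rx":0,"ry":0,"rz":0,"fingers":30},{"x":0,"y":0,"z":0,"rx":0,"ry":0,"rz":0,"fingers":50},{"x":0,"y":0,"z":0,"rx":0,"ry":0,"rz":0,"fingers":75},{"x":0,"y":0,"z":0,"rx":0,"ry":0,"rz":0,"fingers":100},{"x":0,"y":0,"z":0,"rx":0,"ry":0,"rz":0,"fingers":100},{"x":0,"y":0,"z":0,"rx":0,"ry":0,"rz":0,"fingers":100},{"x":0,"y":0,"z":0,"rx":0,"ry":0,"rz":0,"fingers":100},{"x":0,"y":0,"z":-15,"rx":0,"ry":0,"rz":0,"fingers":100},{"x":0,"y":0,"z":-25,"rx":0,"ry":0,"rz":0,"fingers":100},{"x":0,"y":0,"z":-25,"rx":0,"ry":0,"rz":0,"fingers":100},{"x":0,"y":0,"z":-25,"rx":0,"ry":0,"rz":0,"fingers":100},{"x":0,"y":0,"z":-15,"rx":0,"ry":0,"rz":0,"fingers":100}]';python3 -m jog '[{"x":25,"y":0,"z":0,"rx":0,"ry":0,"rz":0,"fingers":50},{"x":25,"y":0,"z":0,"rx":0,"ry":0,"rz":0,"fingers":0},{"x":25,"y":0,"z":0,"rx":0,"ry":0,"rz":0,"fingers":0},{"x":25,"y":0,"z":0,"rx":0,"ry":0,"rz":0,"fingers":0},{"x":0,"y":0,"z":0,"rx":0,"ry":0,"rz":0,"fingers":0},{"x":0,"y":0,"z":0,"rx":0,"ry":0,"rz":0,"fingers":0}]'
python3 - <<'E'
from h import *
from station import env
go(-150,-78.5,60,180,40)
a=env.get_image("top")["img"][100:260,200:360];b=env.get_image("side")["img"][130:290,260:420]
cv2.imwrite("pics/g6.png",cv2.convertScaleAbs(cv2.resize(np.hstack([a,b]),None,fx=2.5,fy=2.5,interpolation=cv2.INTER_CUBIC),alpha=1.4))
E
```

```text
time_s: 15.67
position: [0.5894, -0.0438, 0.2421]
ee_rot: [-0.189, 3.132, -0.002]
contact_force: [1.0, -0.7, 0.6]
grip_width: 0.0853
time_s: 16.17
position: [0.4881, -0.0557, 0.2388]
ee_rot: [-0.188, 3.135, -0.0]
contact_force: [-0.4, -0.2, -0.0]
grip_width: 0.0121
t 16.17 local mm [-201.8  -78.5] z 238.8 w 12.1 F [-0.4 -0.2 -0. ] J [-0.26 -0.08  1.91  0.    1.31 -1.95]
 first turn rotvec deg [ -0.  -40.   -0.1] then shift in new tool axes [ 75.2   0.  170.2]
```

View pics/g6.png

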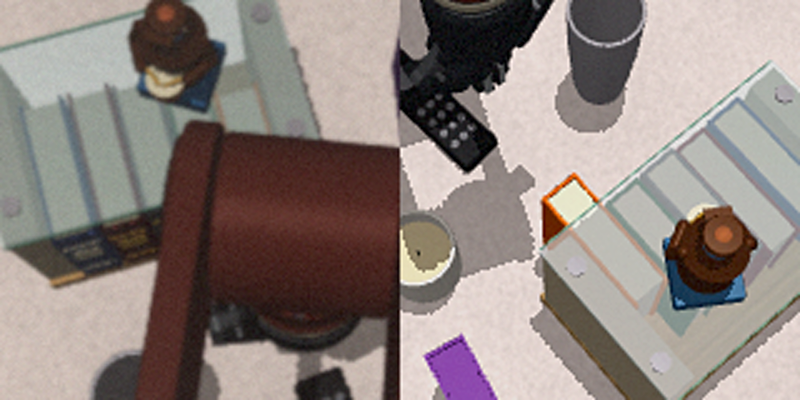

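```bash
python3 -m jog '[{"x":0,"y":0,"z":0,"rx":0,"ry":-6.5,"rz":0,"fingers":0},{"x":0,"y":0,"z":0,"rx":0,"ry":-6.7,"rz":0,"fingers":0},{"x":0,"y":0,"z":0,"rx":0,"ry":-6.7,"rz":0,"fingers":0},{"x":0,"y":0,"z":0,"rx":0,"ry":-6.7,"rz":0,"fingers":0},{"x":0,"y":0,"z":0,"rx":0,"ry":-6.7,"rz":0,"fingers":0},{"x":0,"y":0,"z":0,"rx":0,"ry":-6.7,"rz":0,"fingers":0},{"x":0,"y":0,"z":0,"rx":0,"ry":0,"rz":0,"fingers":0},{"x":0,"y":0,"z":0,"rx":0,"ry":0,"rz":0,"fingers":0}]'; python3 -c "
from h import *
go(-150,-78.5,60,180,40)"
```

```text
time_s: 16.93
position: [0.4877, -0.0557, 0.2373]
ee_rot: [-0.145, 2.444, 0.055]
contact_force: [1.0, -0.8, 0.5]
grip_width: -0.0002
t 16.93 local mm [-202.2  -78.5] z 237.3 w -0.2 F [ 1.  -0.8  0.5] J [-0.49 -0.5   2.37  0.56  0.76 -2.5 ]
 first turn rotvec deg [-0.  -0.2 -0.2] then shift in new tool axes [ 74.    0.  169.3]
```

```bash
R='';  python3 -m jog '[{"x":0,"y":0,"z":0,"rx":0,"ry":0,"rz":7,"fingers":0},{"x":0,"y":0,"z":0,"rx":0,"ry":0,"rz":7,"fingers":0},{"x":0,"y":0,"z":0,"rx":0,"ry":0,"rz":7,"fingers":0},{"x":0,"y":0,"z":0,"rx":0,"ry":0,"rz":7,"fingers":0},{"x":0,"y":0,"z":0,"rx":0,"ry":0,"rz":7,"fingers":0},{"x":0,"y":0,"z":0,"rx":0,"ry":0,"rz":7,"fingers":0},{"x":0,"y":0,"z":0,"rx":0,"ry":0,"rz":7,"fingers":0},{"x":0,"y":0,"z":0,"rx":0,"ry":0,"rz":7,"fingers":0},{"x":0,"y":0,"z":0,"rx":0,"ry":0,"rz":7,"fingers":0},{"x":0,"y":0,"z":0,"rx":0,"ry":0,"rz":7,"fingers":0},{"x":0,"y":0,"z":0,"rx":0,"ry":0,"rz":7,"fingers":0},{"x":0,"y":0,"z":0,"rx":0,"ry":0,"rz":7,"fingers":0}]'; python3 -m jog '[{"x":0,"y":0,"z":0,"rx":0,"ry":0,"rz":7,"fingers":0},{"x":0,"y":0,"z":0,"rx":0,"ry":0,"rz":7,"fingers":0},{"x":0,"y":0,"z":0,"rx":0,"ry":0,"rz":7,"fingers":0},{"x":0,"y":0,"z":0,"rx":0,"ry":0,"rz":7,"fingers":0},{"x":0,"y":0,"z":0,"rx":0,"ry":0,"rz":7,"fingers":0},{"x":0,"y":0,"z":0,"rx":0,"ry":0,"rz":7,"fingers":0},{"x":0,"y":0,"z":0,"rx":0,"ry":0,"rz":7,"fingers":0},{"x":0,"y":0,"z":0,"rx":0,"ry":0,"rz":7,"fingers":0},{"x":0,"y":0,"z":0,"rx":0,"ry":0,"rz":7,"fingers":0},{"x":0,"y":0,"z":0,"rx":0,"ry":0,"rz":7,"fingers":0},{"x":0,"y":0,"z":0,"rx":0,"ry":0,"rz":7,"fingers":0},{"x":0,"y":0,"z":0,"rx":0,"ry":0,"rz":7,"fingers":0}]'; python3 -m jog '[{"x":0,"y":0,"z":0,"rx":0,"ry":0,"rz":7,"fingers":0},{"x":0,"y":0,"z":0,"rx":0,"ry":0,"rz":5,"fingers":0},{"x":0,"y":0,"z":0,"rx":0,"ry":0,"rz":0,"fingers":0},{"x":0,"y":0,"z":0,"rx":0,"ry":0,"rz":0,"fingers":0}]'; python3 -c "
from h import *
go(-150,-78.5,60,0,40)"
```

```text
time_s: 17.93
position: [0.4916, -0.0565, 0.2423]
ee_rot: [1.606, 2.008, 0.668]
contact_force: [-0.8, -0.7, 0.7]
grip_width: 0.0
time_s: 18.93
position: [0.4916, -0.0565, 0.2423]
ee_rot: [2.885, 0.474, 1.064]
contact_force: [0.2, -0.1, -0.9]
grip_width: 0.0006
time_s: 19.27
position: [0.4909, -0.0562, 0.2414]
ee_rot: [-2.91, -0.182, -1.061]
contact_force: [-0.2, -0.4, 1.1]
grip_width: -0.0001
t 19.27 local mm [-199.   -79.4] z 241.4 w -0.1 F [-0.2 -0.4  1.1] J [-0.49 -0.5   2.36  0.57  0.76  0.64]
 first turn rotvec deg [ 0.1 -0.1  0.2] then shift in new tool axes [-79.   -0.9 170.5]
```

```bash
python3 -m jog '[{"x":-9,"y":-1,"z":19,"rx":0,"ry":0,"rz":0,"fingers":0},{"x":-9,"y":0,"z":19,"rx":0,"ry":0,"rz":0,"fingers":0},{"x":-9,"y":0,"z":19,"rx":0,"ry":0,"rz":0,"fingers":0},{"x":-9,"y":0,"z":19,"rx":0,"ry":0,"rz":0,"fingers":0},{"x":-9,"y":0,"z":19,"rx":0,"ry":0,"rz":0,"fingers":0},{"x":-9,"y":0,"z":19,"rx":0,"ry":0,"rz":0,"fingers":0},{"x":0,"y":0,"z":0,"rx":0,"ry":0,"rz":0,"fingers":0}]'; python3 -c "
from h import *
go(-150,-78.5,60,0,40)"
```

```text
time_s: 19.85
position: [0.5192, -0.0496, 0.1127]
ee_rot: [-2.909, -0.178, -1.047]
contact_force: [-0.8, 0.7, -0.5]
grip_width: -0.0002
t 19.85 local mm [-170.1  -76.2] z 112.7 w -0.2 F [-0.8  0.7 -0.5] J [-0.43 -0.15  2.4   0.91  0.44  0.27]
 first turn rotvec deg [-0.2  0.4 -0. ] then shift in new tool axes [-18.4   2.3  53.3]
```

```bash
python3 -m jog '[{"x":-2,"y":1,"z":14,"rx":0,"ry":0,"rz":0,"fingers":0},{"x":-2,"y":1.3,"z":14,"rx":0,"ry":0,"rz":0,"fingers":0},{"x":-2,"y":0,"z":14,"rx":0,"ry":0,"rz":0,"fingers":0},{"x":0,"y":0,"z":0,"rx":0,"ry":0,"rz":0,"fingers":0},{"x":0,"y":0,"z":0,"rx":0,"ry":0,"rz":0,"fingers":0}]'; python3 -c "
from h import *
go(-90,-78.5,75,0,40)"
```

```text
time_s: 20.27
position: [0.5438, -0.0503, 0.0816]
ee_rot: [-2.908, -0.178, -1.059]
contact_force: [0.4, -0.0, -0.2]
grip_width: 0.0001
t 20.27 local mm [-145.8  -80. ] z 81.6 w 0.1 F [ 0.4 -0.  -0.2] J [-0.41 -0.01  2.36  1.12  0.37  0.06]
 first turn rotvec deg [-0.  -0.   0.1] then shift in new tool axes [38.5 -1.5 40.9]
```

```bash
python3 -m jog '[{"x":3.8,"y":-1,"z":4.5,"rx":0,"ry":0,"rz":0,"fingers":0},{"x":3.8,"y":0,"z":4.5,"rx":0,"ry":0,"rz":0,"fingers":0},{"x":3.8,"y":0,"z":3.2,"rx":0,"ry":0,"rz":0,"fingers":0},{"x":2.3,"y":0,"z":2,"rx":0,"ry":0,"rz":0,"fingers":0},{"x":2.3,"y":0,"z":2,"rx":0,"ry":0,"rz":0,"fingers":0},{"x":0,"y":0,"z":0,"rx":0,"ry":0,"rz":0,"fingers":0}]'; python3 -c "
from h import *
where()"; python3 -m jog '[{"x":2.3,"y":0,"z":2,"rx":0,"ry":0,"rz":0,"fingers":0},{"x":2.3,"y":0,"z":2,"rx":0,"ry":0,"rz":0,"fingers":0},{"x":2.3,"y":0,"z":2,"rx":0,"ry":0,"rz":0,"fingers":0}]'; python3 -c "
from h import *
where()"
```

```text
time_s: 20.77
position: [0.5661, -0.0467, 0.0792]
ee_rot: [-2.908, -0.177, -1.06]
contact_force: [-0.0, 0.1, 0.0]
grip_width: -0.0002
t 20.77 local mm [-123.2  -79.1] z 79.2 w -0.2 F [-0.   0.1  0. ] J [-0.37  0.04  2.31  1.13  0.34  0.08]
time_s: 21.02
position: [0.574, -0.0455, 0.0782]
ee_rot: [-2.909, -0.176, -1.058]
contact_force: [-5.4, -0.3, 5.3]
grip_width: 0.0001
t 21.02 local mm [-115.3  -78.8] z 78.2 w 0.1 F [-5.4 -0.3  5.3] J [-0.36  0.06  2.29  1.12  0.34  0.09]
```

```bash
python3 -m jog '[{"x":2.3,"y":0,"z":1.7,"rx":0,"ry":0,"rz":0,"fingers":0},{"x":2.3,"y":0,"z":1.7,"rx":0,"ry":0,"rz":0,"fingers":0},{"x":2.3,"y":0,"z":1.7,"rx":0,"ry":0,"rz":0,"fingers":0}]'; python3 -m jog '[{"x":2.3,"y":0,"z":1.7,"rx":0,"ry":0,"rz":0,"fingers":0},{"x":2.3,"y":0,"z":1.7,"rx":0,"ry":0,"rz":0,"fingers":0},{"x":1.5,"y":0,"z":1.1,"rx":0,"ry":0,"rz":0,"fingers":0},{"x":0,"y":0,"z":0,"rx":0,"ry":0,"rz":0,"fingers":0}]';  python3 - <<'E'
from h import *
from station import env
where()
a=env.get_image("top")["img"][120:230,250:360];b=env.get_image("side")["img"][170:280,290:400]
cv2.imwrite("pics/g7.png",cv2.convertScaleAbs(cv2.resize(np.hstack([a,b]),None,fx=3.6,fy=3.6,interpolation=cv2.INTER_CUBIC),alpha=1.4))
E
```

```text
time_s: 21.27
position: [0.5824, -0.0443, 0.0784]
ee_rot: [-2.909, -0.176, -1.057]
contact_force: [-3.2, -0.1, 1.1]
grip_width: -0.0004
time_s: 21.6
position: [0.5907, -0.0435, 0.0794]
ee_rot: [-2.909, -0.176, -1.059]
contact_force: [-1.5, -0.1, -1.0]
grip_width: -0.0001
t 21.6 local mm [-98.5 -78.9] z 79.4 w -0.1 F [-1.5 -0.1 -1. ] J [-0.34  0.09  2.26  1.11  0.33  0.12]
```

View pics/g7.png

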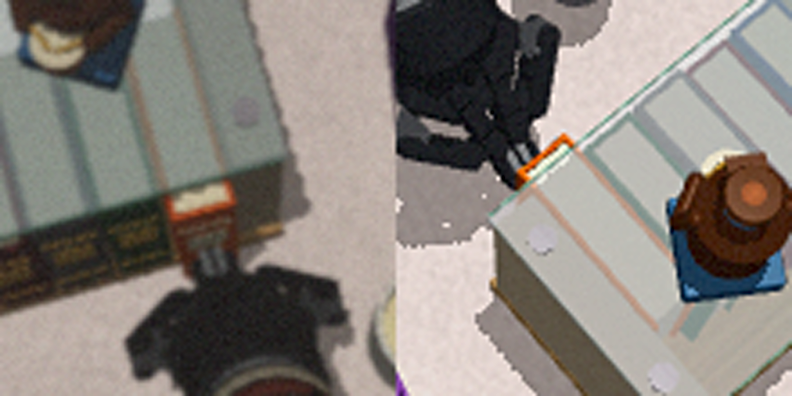

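Run:
```python
from h import *
f=lambda n,u,v,z:print(n,(Rs.T@(ray(n,u,v,z)-S)*1e3).round(1))
k=3.6
f("top",250+172/k,120+220/k,.17);f("top",250+234/k,120+207/k,.17)
f("side",290+123/k,170+177/k,.17);f("side",290+176/k,170+137/k,.17)
print("glass front edge / green spine top");f("top",250+283/k,120+160/k,.19);f("top",250+108/k,120+213/k,.19);f("side",290+100/k,170+212/k,.19)
f("side",290+240/k,170+92/k,.19)
```

```text
top [-92.3 -62.5]
top [-94.7 -97.3]
side [-88.5 -95.6]
side [-87.2 -56.6]
glass front edge / green spine top
top [ -81.8 -128.8]
top [-84.1 -30.2]
side [ -77.  -122.2]
side [-79.9 -15.7]
```

```bash
python3 -m jog '[{"x":1.8,"y":0,"z":1.4,"rx":0,"ry":0,"rz":0,"fingers":0},{"x":1.8,"y":0,"z":1.4,"rx":0,"ry":0,"rz":0,"fingers":0},{"x":1.8,"y":0,"z":1.4,"rx":0,"ry":0,"rz":0,"fingers":0},{"x":1.4,"y":0,"z":1.1,"rx":0,"ry":0,"rz":0,"fingers":0},{"x":0,"y":0,"z":0,"rx":0,"ry":0,"rz":0,"fingers":0},{"x":0,"y":0,"z":0,"rx":0,"ry":0,"rz":0,"fingers":0}]';  python3 -c "
from h import *
where()"
```

```text
time_s: 22.2
position: [0.5992, -0.0426, 0.0799]
ee_rot: [-2.909, -0.176, -1.059]
contact_force: [-2.2, 0.7, -1.3]
grip_width: 0.0003
t 22.2 local mm [-89.9 -79. ] z 79.9 w 0.3 F [-2.2  0.7 -1.3] J [-0.33  0.11  2.24  1.1   0.32  0.14]
```

```bash
python3 -m jog '[{"x":0.9,"y":0,"z":0.7,"rx":0,"ry":0,"rz":0,"fingers":0},{"x":0,"y":0,"z":0,"rx":0,"ry":0,"rz":0,"fingers":0},{"x":0,"y":0,"z":0,"rx":0,"ry":0,"rz":0,"fingers":0},{"x":-8,"y":0,"z":-7,"rx":0,"ry":0,"rz":0,"fingers":0},{"x":-12,"y":0,"z":-12,"rx":0,"ry":0,"rz":0,"fingers":0},{"x":-12,"y":0,"z":-15,"rx":0,"ry":0,"rz":0,"fingers":0},{"x":0,"y":0,"z":-25,"rx":0,"ry":0,"rz":0,"fingers":0},{"x":0,"y":0,"z":-25,"rx":0,"ry":0,"rz":0,"fingers":0},{"x":5,"y":0,"z":-25,"rx":0,"ry":0,"rz":0,"fingers":0},{"x":5,"y":0,"z":-25,"rx":0,"ry":0,"rz":0,"fingers":0},{"x":5,"y":0,"z":-25,"rx":0,"ry":0,"rz":0,"fingers":0},{"x":0,"y":0,"z":0,"rx":0,"ry":0,"rz":0,"fingers":0}]';  python3 - <<'E'
from h import *
from station import env
where()
T=env.get_image("top")["img"];Sd=env.get_image("side")["img"]
def diff(n,I,box):
    pass
a=T[120:230,240:350];b=Sd[160:270,290:400]
top=cv2.resize(np.hstack([a,b]),None,fx=3.6,fy=3.6,interpolation=cv2.INTER_CUBIC)
# whole-scene change check against the first pictures
D=np.hstack([np.hstack([cv2.absdiff(T,C["top"]["img"])[80:340,180:420]]),cv2.absdiff(Sd,C["side"]["img"])[100:360,220:460]])
D=cv2.resize(D,None,fx=.76,fy=.76)
im=np.zeros((600,792,3),np.uint8);im[:396]=cv2.convertScaleAbs(top,alpha=1.4);im[400:400+D.shape[0],:D.shape[1]]=cv2.convertScaleAbs(D,alpha=2)[:200]
im[400:598,380:578]=cv2.resize(T[80:340,180:440],(198,198));im[400:598,585:783]=cv2.resize(Sd[100:360,220:480],(198,198))
cv2.imwrite("pics/g8.png",im)
E
```

```text
time_s: 23.2
position: [0.4871, -0.0581, 0.1972]
ee_rot: [-2.909, -0.177, -1.076]
contact_force: [0.7, -0.8, 1.7]
grip_width: -0.0003
t 23.2 local mm [-203.   -80.8] z 197.2 w -0.3 F [ 0.7 -0.8  1.7] J [-0.5  -0.44  2.42  0.65  0.66  0.52]
```

View pics/g8.png

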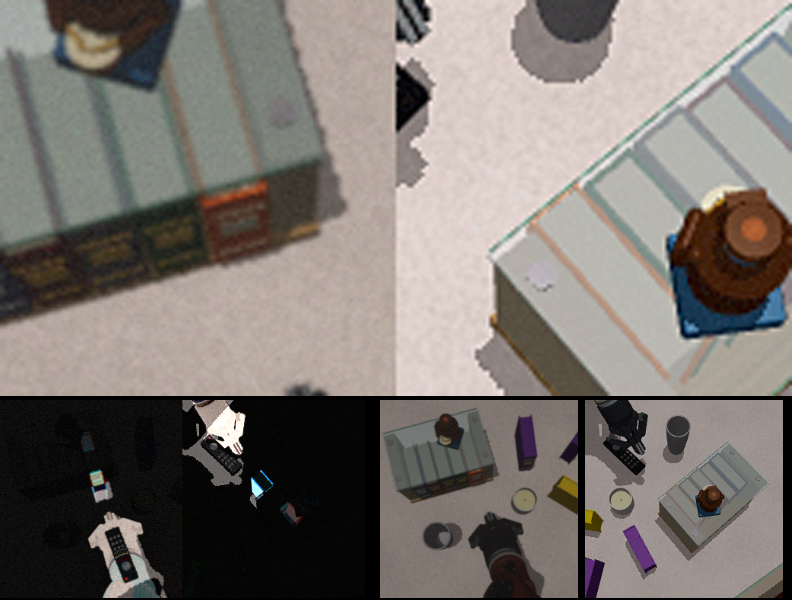

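Run:
```python
from h import *
f=lambda n,u,v,z:print(n,z,(Rs.T@(ray(n,u,v,z)-S)*1e3).round(1))
k=3.6
for x,y,z in[(202,196,.17),(268,183,.17),(208,262,.02),(271,247,.02),(272,240,.02),(318,228,.02),(318,160,.19),(0,250,.19)]: f("top",240+x/k,120+y/k,z)
for x,y,z in[(529-396,226,.17),(578-396,187,.17),(95,252,.19),(394,5,.19),(586-396,183,.166)]: f("side",290+x/k,160+y/k,z)
```

```text
top 0.17 [-78.3 -63. ]
top 0.17 [ -81.2 -100. ]
top 0.02 [-81.5 -57.5]
top 0.02 [-83.2 -99.2]
top 0.02 [ -78.9 -101.1]
top 0.02 [ -79.5 -131.9]
top 0.19 [ -81.6 -128.3]
top 0.19 [-82.5  49.1]
side 0.17 [-78.9 -96.2]
side 0.17 [-78.5 -59.5]
side 0.19 [ -77.1 -125.9]
side 0.19 [-79.1 103.9]
side 0.166 [-78.2 -53.4]
```

The spine sits flush to within about 2 mm, the book is upright, and nothing else has moved. Handing in.

```bash
python3 -c "
from station import env
print(env.job_done())
print(env.get_obs()['time_s'])"
```

```text
the job is handed in; nothing more can be done
None
the job is handed in; nothing more can be done
```

The orange book is back upright in its own gap, spine outward and flush with the shelf's front. It has been let go, and I handed the job in at about 23 s. `env.job_done()` gives no verdict, so everything below is from my own checks.

**How it went:** I gripped the book by its page-edge end and drew it out. After a 90° turn I stood it crosswise on the console and gripped it again at the spine end. I turned it another 90°, slid it most of the way in, released it, and pushed the spine flush with the closed, tilted fingers.

**Last checks:**
- **Flush:** the top camera put the spine between -78 and -83 mm and the side camera at about -79 mm; the target is -80 ± 7 mm.
- **Upright:** the top and bottom edges of the spine agree to within about 3 mm over 150 mm.
- **Other items:** comparing the pictures with the first ones showed only the book, the arm and their shadows changed. The arm and its shadow hid part of the remote in both final views, so that one is less certain.
- **Robot:** the gripper was clear of everything, with no contact force. The highest contact force in my readings was about 12 N, while setting the book on the board.

**Disagreement:** the two cameras differed by up to 6 mm in the sideways direction. I therefore used the position of the first grip to line up with the gap, and the book went in without any side contact.

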